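Walk the cast block round to the gluing fence

TASK

Walk the heavy cast block round with your fingertips, pushing at its corners so that it slides and turns on the table, until its blue side faces the wooden fence, then push it home so that the whole blue side is flush against the fence, and leave it there. Push gently on its sides only: do not lift or tip it, keep off the wet pink top, and have it nearly square before it touches the fence, so that no corner of the freshly glued blue panel gets scuffed. Leave the paint jar, the small wooden box and the tape roll where they are.

Things in the scene. Friction and masses are not known exactly. Their poses are not given: they have to be found in the camera images.
- block: Heavy cast off-white block on the table, 0.7-1.1 kg, 90 mm along x, 130 along y, 60 high (64 with its pink top), too wide to grip. Origin: centre of underside. Its +x long side is blue (a 6 mm blue stripe from above), the rest off-white. It slides at a push of 3 to 12 N and turns if pushed off-centre. Starts clear of the fence, turned 40 to 80 degrees counter-clockwise from facing it.
- wet_top: Wet pink painted panel on top of the block, 72 x 118 mm, 4 mm thick, 60 to 64 mm above the table; it moves with the block. Not to be touched. Origin: centre of its underside, axes as the block's.
- front_left (a point): Lower corner of the block's blue side at its +y end (block frame 45, 65, 0 mm).
- front_right (a point): Lower corner of the block's blue side at its -y end (block frame 45, -65, 0 mm).
- fence: Straight pale wooden fence fixed to the table beyond the block: 280 mm long (its y), 22 thick, 40 high. Origin: at table height, middle of its flat working face, which looks along its -x to the block and robot; its x points away from them. Home: block x along fence x, block origin 45 mm short of this face. A low foot with two braces lies behind it.
- paint_jar: Red paint jar with a white cap, 48 mm diameter, 65 mm high, loose. Origin: centre of its underside. A bystander.
- keepsake_box: Small brown wooden box, 64 x 49 mm, 40 mm high, loose. Origin: centre of its underside. A bystander.
- tape_roll: Yellow ring of tape lying flat, 60 mm outer diameter, 24 mm high, loose. Origin: centre of its underside. A bystander.
There are look-alikes about, which are no part of the job. Several things look just like the block: the one meant starts farthest to the robot's right.

How it is judged:
By the outcome, as a careful person would: the job done as asked, in the order asked, and still so for the second after the job is handed in, with the robot touching nothing.
It also fails if it takes over 72 s, if anything falls off the work surface, if the arm or the gripper's body presses on something with over 40 N, if the wrist force passes 120 N, or if a joint passes its speed limit or range.

ROBOT

A 6-joint arm with a two-finger parallel gripper is mounted at the origin on the work surface. World frame = base frame: x ahead of the robot, y to its left, z up, the work surface at z = 0. Lengths are in m, angles in rad, forces in N, time in s.
With the tool pointing down it reaches from about 0.3 to 0.825 m from the base axis. Payload 5.4 kg.
Tool frame: the origin (TCP) lies midway between the tips of the shut fingers; the grasp point (between the pads) lies 19 mm behind it (tcp_to_grasp is the distance from the TCP to the grasp point, in m); z points along the fingers, y is the line along which they close (so a half turn about z gives the same grasp; the last joint's range is limited). The gripper opens to 92 mm and grips with 3 to 60 N. Pads are 20 mm wide; open, the fingers measure 128 mm over their backs; the gripper's body (75 mm by 189 mm) begins 69 mm behind the grasp point.
Start: joints at [1.115, 0.158, 1.597, -0, 1.386, -0.21], TCP at [0.14, 0.558, 0.215] pointing down, gripper open.
Joint ranges: [-2.91, 2.91], [-0.94, 2.29], [0.18, 2.7], [-1.29, 4.43], [0.17, 2.64], [-3, 3]. Speed limits (rad/s): [2.57, 2.57, 3.14, 3.14, 3.14, 3.14].

INTERFACE

Orientations are given as a unit quaternion [x, y, z, w].
In Python, from station import read_state, camera, job_done, tcp_to_grasp gives the robot as it stands. The module is installed in compiled form; this text tells all that it offers.
- The arm moves only by the tool servo_tool, never from a script. Its argument "plan" is a list of rows, each a list of 7 numbers: the turn, a rotation vector about the tool's x, y, z in units of 360 degrees (1.0 is 360 degrees), then the shift along the tool's x, y, z in units of 0.15 m (1.0 is 0.15 m), then the opening, from 0 (shut) to 1 (fully open). A call has 1 to 20 rows; each row is the pose to reach, as a shift and turn from the pose commanded when the call began, along the tool's axes at that moment, turning the shorter way round; what a row does not reach only later rows make up. A row lasts 1/12 s, in which the tool goes at most 41.7 mm and 7.16 degrees, less where a joint would pass 70% of its speed; a pose out of reach is approached as far as the arm can. A call with a number of a shift or a turn outside -1 to 1 is refused whole. A call with a gripper value outside its range is refused whole. The fingers move at their own pace and stop on an object; "grip_force" is the grip in N (left out, the last holds). Time passes only in rows, so rows that repeat a pose let the fingers close. It gives the time, the measured TCP pose, the force, the opening and the grip force at its end, in the units of the state.
- read_state(): the state, without advancing time (a new reading comes with each control period).
- camera(name): name is "scene" or "top" or "wrist"; returns a dict with "pixels" (420x560x3 uint8, blue, green, red), "z_map" (420x560 float32, m along the optical axis (not along the pixel's ray), 0 where there is no reading), "mtx" (3x3 intrinsics, pixels), "pose" (4x4, takes a point from camera to world coordinates); the wrist camera has in their place "tool_from_camera" (4x4, takes a point from camera to tool coordinates, whose origin is the TCP and whose axes are the flange's). Camera axes: x right, y down, z forward; pixel columns grow to the right and rows downward; lengths in m; the calibration is good to about 2 mm. The wrist camera is an equidistant fisheye: a pixel r from the principal point sees the ray r / f radians off the axis. A picture is of the moment at which its call begins: read the wrist's pose just before it.
- job_done(): hands the job in; it is judged then, once.
The state is a dict: "t": time; "qpos": joint angles; "joint_vel": joint speeds; "joint_torque": joint torques, N m; "ee_pos": TCP position; "eef_rot": TCP orientation; "wrist_force": force on the tool from outside, world axes, zero at the start; "torque": the same for the moment, N m; "width": finger opening in m; "gripper_force": force on a finger pad.
Only numpy, scipy, OpenCV 4.12 (cv2) and the standard library are available. Lean on these libraries where they do the work, as an engineer would, in place of code of your own. Each camera call takes 0.05 s, during which the arm holds its last target. There are 200 camera calls.

## Working session

There is one attempt and no reset: what is moved stays moved. The work goes in short steps, Python scripts to look and compute and a tool call to move; the robot and the scene stay as the last step left them, time stands still between calls to the robot, and variables do not carry over. Pictures are saved under pics/ and viewed, at most 10 in all, crops included, and the job is handed in when it is done.

Besides the shell and the picture viewer there is one more tool, called as name(argument=value, ...) on one line, values as JSON. servo_tool: Moves the arm, as the interface text tells. Shifts and turns lie within -1 to 1; 1 stands for 0.15 m of shift or 360 degrees of turn. Its arguments: {"type":"object","properties":{"plan":{"type":"array"},"grip_force":{"type":"number"}},"required":["plan"]}

```bash
mkdir -p pics
python3 - <<'E'
from station import *
import cv2,numpy as np
s=read_state(); print({k:np.round(v,3) for k,v in s.items()}, tcp_to_grasp)
for n in("top","scene"):
    c=camera(n); cv2.imwrite(f"pics/{n}0.png",c["pixels"]); np.savez(f"{n}0.npz",**c); print(n,np.round(c["mtx"],1).tolist(),np.round(c["pose"],3).tolist())
E
```

```text
{'t': np.float64(0.0), 'qpos': array([ 1.115,  0.159,  1.598, -0.   ,  1.386, -0.21 ]), 'joint_vel': array([ 0.001,  0.001,  0.   , -0.001,  0.001, -0.   ]), 'joint_torque': array([-2.0000e-03, -3.8558e+01, -3.2210e+01,  7.0000e-02,  3.8000e-02,
       -0.0000e+00]), 'ee_pos': array([0.14 , 0.557, 0.214]), 'eef_rot': array([ 0.123,  0.992, -0.001, -0.   ]), 'wrist_force': array([ 0.183,  1.119, -0.25 ]), 'torque': array([ 0.011,  0.007, -0.057]), 'gripper_force': np.float64(0.0), 'width': np.float64(0.092)} 0.0187
top [[395.0, 0.0, 279.1], [0.0, 395.0, 208.9], [0.0, 0.0, 1.0]] [[-0.009, -0.981, 0.193, 0.345], [-1.0, 0.004, -0.028, 0.011], [0.027, -0.194, -0.981, 1.079], [0.0, 0.0, 0.0, 1.0]]
scene [[488.7, 0.0, 277.5], [0.0, 488.7, 207.8], [0.0, 0.0, 1.0]] [[0.853, 0.319, -0.414, 1.087], [0.522, -0.51, 0.683, -0.892], [0.006, -0.799, -0.602, 0.84], [0.0, 0.0, 0.0, 1.0]]
```

View pics/top0.png

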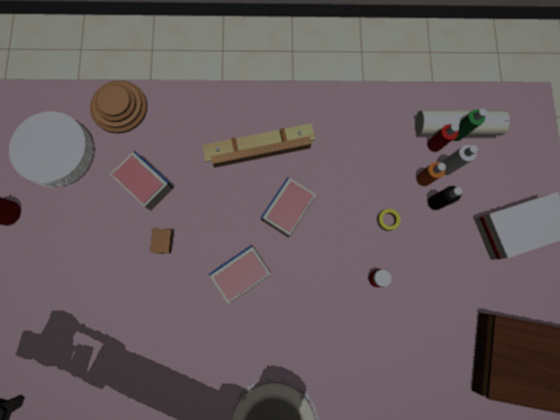

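View pics/scene0.png

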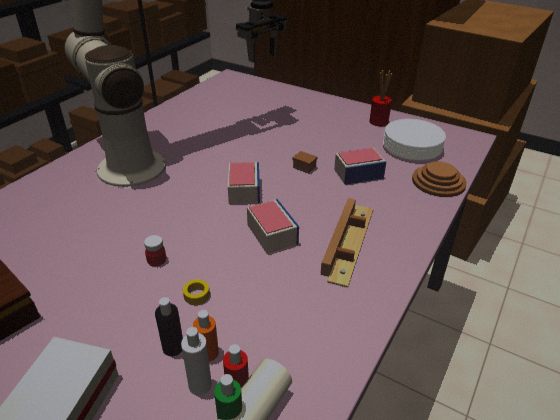

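```bash
cat > h.py <<'E'
import cv2,numpy as np
from station import *
def pts(c):
    K=c["mtx"]; v,u=np.mgrid[0:420,0:560]; z=c["z_map"]
    p=np.stack([(u-K[0,2])/K[0,0]*z,(v-K[1,2])/K[1,1]*z,z],-1)
    return p@c["pose"][:3,:3].T+c["pose"][:3,3]
def cast(c,uv,h):
    uv=np.atleast_2d(uv).astype(float); K=c["mtx"]
    d=np.c_[(uv-K[[0,1],[0,1]*1][None] if 0 else (uv-[K[0,2],K[1,2]])/[K[0,0],K[1,1]]),np.ones(len(uv))]@c["pose"][:3,:3].T
    o=c["pose"][:3,3]; return (o+d*((h-o[2])/d[:,2])[:,None])[:,:2]
E
python3 - <<'E'
from h import *
c=dict(np.load("top0.npz")); P=pts(c); im=c["pixels"]
hsv=cv2.cvtColor(im,cv2.COLOR_BGR2HSV)
for u,v in [(289,207),(240,274),(139,180),(400,330),(262,147),(160,240),(380,278),(389,212)]: print(u,v,im[v,u],hsv[v,u],P[v,u].round(3))
m=((P[...,2]>.012)&(P[...,2]<.12)&(P[...,0]>.2)).astype(np.uint8)
n,l,st,ce=cv2.connectedComponentsWithStats(m)
for i in range(1,n):
    if st[i,4]>80:
        q=P[l==i]; print(st[i],ce[i].round(),"med",np.median(q,0).round(3),"max z",np.percentile(q[:,2],98).round(3))
a=cv2.resize(im[110:310,190:330],None,fx=3,fy=3,interpolation=cv2.INTER_CUBIC)
a=cv2.convertScaleAbs(a,alpha=1.5)
cv2.imwrite("pics/crop.png",a)
E
```

```text
289 207 [ 97  93 128] [177  70 128] [ 0.55  -0.044  0.066]
240 274 [102  97 128] [175  62 128] [0.378 0.082 0.062]
139 180 [ 88  83 125] [176  86 125] [0.625 0.35  0.063]
400 330 [105  97 114] [166  38 114] [ 0.23  -0.337  0.003]
262 147 [ 60  84 108] [ 15 113 108] [0.724 0.026 0.042]
160 240 [ 56  77 104] [ 13 118 104] [0.468 0.293 0.042]
380 278 [136 132 129] [107  13 136] [ 0.365 -0.273  0.068]
389 212 [32 88 90] [ 29 164  90] [ 0.545 -0.323  0.017]
[  90   80   57   52 2114] [118. 105.] med [0.848 0.429 0.036] max z 0.052
[ 416  109   94   42 2359] [459. 125.] med [ 0.78  -0.5    0.066] max z 0.117
[   9  111   84   76 4813] [ 51. 148.] med [0.713 0.59  0.061] max z 0.065
[ 211  127  101   39 1235] [261. 149.] med [0.719 0.027 0.039] max z 0.044
[417 148  52  37 706] [440. 169.] med [ 0.654 -0.438  0.08 ] max z 0.119
[ 111  150   62   60 1840] [142. 180.] med [0.625 0.343 0.063] max z 0.068
[ 261  176   55   61 1738] [288. 206.] med [ 0.553 -0.042  0.063] max z 0.068
[429 185  33  24 430] [443. 198.] med [ 0.568 -0.446  0.09 ] max z 0.114
[ 477  192   83   67 3707] [522. 226.] med [ 0.495 -0.649  0.08 ] max z 0.084
[  0 196  19  29 425] [  8. 211.] med [0.546 0.688 0.045] max z 0.084
[378 208  23  22 267] [389. 219.] med [ 0.524 -0.321  0.024] max z 0.028
[150 228  23  26 511] [161. 240.] med [0.468 0.291 0.04 ] max z 0.044
[ 209  245   62   59 1851] [240. 274.] med [0.378 0.083 0.064] max z 0.068
[369 269  23  18 338] [380. 277.] med [ 0.367 -0.274  0.064] max z 0.069
[ 478  312   82   34 2076] [516. 331.] med [ 0.23  -0.594  0.082] max z 0.086
```

View pics/crop.png

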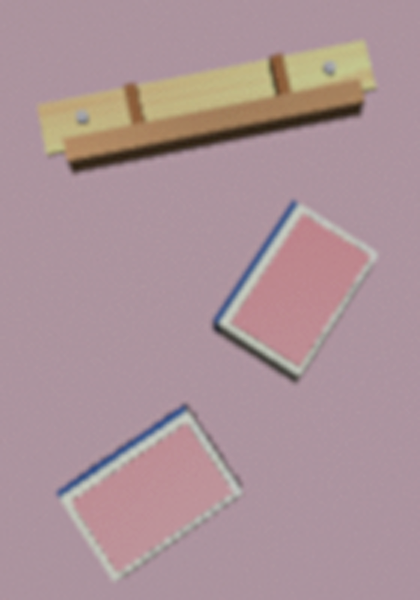

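The look-alikes are at px (139,180), (240,274) and (289,207). The block meant is the one at (289,207): it is farthest right in the image, which is the robot's right (y=-0.042). The crop shows its blue stripe on the upper-left long side, with the fence above at about (261,149). Next I measure the poses.

```bash
cat >> h.py <<'E'
def rect(q):
    (c,(w,h),a)=cv2.minAreaRect((q*1000).astype(np.float32)); 
    if w>h: a+=90; w,h=h,w     # a = direction of short side = x axis
    return np.array(c),w,h,(a+90)%180-90
def block(c,near=None):
    """pose of block meant from its pink top (z=.064): centre mm, short, long, yaw deg"""
    P=pts(c); hsv=cv2.cvtColor(c["pixels"],cv2.COLOR_BGR2HSV)
    m=((P[...,2]>.05)&(P[...,2]<.075)&(hsv[...,1]>45)&((hsv[...,0]>165)|(hsv[...,0]<6))&(P[...,0]>.3)&(abs(P[...,1])<.45)).astype(np.uint8)
    m=cv2.morphologyEx(m,cv2.MORPH_OPEN,np.ones((3,3),np.uint8))
    n,l,st,ce=cv2.connectedComponentsWithStats(m); out=[]
    for i in range(1,n):
        if st[i,4]<300: continue
        cs,_=cv2.findContours((l==i).astype(np.uint8),cv2.RETR_EXTERNAL,cv2.CHAIN_APPROX_NONE)
        out.append((*rect(cast(c,cs[0][:,0],.064)),st[i,4]))
    return out
E
python3 - <<'E'
from h import *
for n in("top","scene"):
    c=dict(np.load(n+"0.npz")); P=pts(c); hsv=cv2.cvtColor(c["pixels"],cv2.COLOR_BGR2HSV)
    for b in block(c): print(n,"block",[np.round(x,1) for x in b])
    m=((P[...,2]>.030)&(P[...,2]<.05)&(abs(P[...,0]-.72)<.12)&(abs(P[...,1]-.03)<.2)&(hsv[...,2]>85)).astype(np.uint8)
    k,l,st,ce=cv2.connectedComponentsWithStats(m); i=1+st[1:,4].argmax()
    q=cast(c,np.argwhere(l==i)[:,::-1],.04)*1000
    print(n,"fence",st[i,4],[np.round(x,1) for x in rect(q)])
    mu=q.mean(0); w,v=np.linalg.eigh(np.cov((q-mu).T)); print(mu.round(1),np.sqrt(12*w).round(1),np.degrees(np.arctan2(v[1,1],v[0,1])).round(1))
E
```

```text
top block [array([627.9, 354.8]), np.float64(71.3), np.float64(116.6), np.float64(-42.5), np.int32(1159)]
top block [array([553.2, -46.9]), np.float64(69.7), np.float64(115.7), np.float64(56.6), np.int32(1113)]
top block [array([374.7,  81.4]), np.float64(69.0), np.float64(114.2), np.float64(34.2), np.int32(1238)]
top fence 909 [array([737611.2,  31430.6]), np.float64(64443.7), np.float64(279845.9), np.float64(11.5)]
[722.   29.8] [ 43.2 278.1] 102.0
scene block [array([628.6, 351. ]), np.float64(76.5), np.float64(120.8), np.float64(-42.7), np.int32(501)]
scene block [array([376.2,  77.8]), np.float64(71.9), np.float64(123.2), np.float64(33.9), np.int32(577)]
scene block [array([553.9, -50.2]), np.float64(72.9), np.float64(123.2), np.float64(56.8), np.int32(822)]
scene fence 692 [array([739006.4,  30641.1]), np.float64(65678.6), np.float64(282813.5), np.float64(12.0)]
[724.4  16.7] [ 47.3 276.6] 102.1
```

Run:
```python
from h import *
for n in("top","scene"):
    c=dict(np.load(n+"0.npz")); P=pts(c); hsv=cv2.cvtColor(c["pixels"],cv2.COLOR_BGR2HSV)
    for t in (75,85,95):
        m=(P[...,2]>.030)&(P[...,2]<.05)&(abs(P[...,0]-.72)<.12)&(abs(P[...,1]-.03)<.2)&(hsv[...,2]>t)
        q=cast(c,np.argwhere(m)[:,::-1],.04)*1000
        a=np.radians(12); f=np.c_[q@[np.cos(a),np.sin(a)],q@[-np.sin(a),np.cos(a)]]
        b=np.round(f[:,1]/6); e=np.array([[f[b==k,0].min(),k*6] for k in np.unique(b) if (b==k).sum()>4])
        k=np.polyfit(e[4:-4,1],e[4:-4,0],1); r=np.polyval(k,e[:,1])-e[:,0]
        print(n,t,"yaw",12-np.degrees(np.arctan(k[0])),"face fx",np.polyval(k,f[:,1].mean()),"fy range",np.percentile(f[:,1],[.5,99.5]),"res",r[4:-4].std())
a=np.radians(12);print("block in fence axes",np.array([553.5,-48.5])@np.array([[np.cos(a),-np.sin(a)],[np.sin(a),np.cos(a)]]))
```

```text
top 75 yaw 11.948739604050212 face fx 697.406987025484 fy range [-260.98541324   15.78034576] res 0.6944810252370656
top 85 yaw 12.055911044043897 face fx 698.2655025188295 fy range [-260.98592563   15.78333472] res 0.6967556243702911
top 95 yaw 12.042869396534813 face fx 699.5274088072914 fy range [-260.98754044   15.78251401] res 0.7161471083642813
scene 75 yaw 11.910024261944933 face fx 697.3500514205552 fy range [-262.27961719   15.85386692] res 0.6692566675472872
scene 85 yaw 11.910024261944933 face fx 697.3496428179558 fy range [-261.91674835   15.86281295] res 0.6692566675472872
scene 95 yaw 11.890911582108215 face fx 697.3337043698966 fy range [-260.67967018   15.86799223] res 0.672647391052861
block in fence axes [ 531.32098   -162.5192795]
```

servo_tool(plan=[[0,0,0,-0.87,-0.95,0,1],[0,0,0,-0.87,-0.95,0,1],[0,0,0,-0.87,-0.95,0,1],[0,0,0,-0.87,-0.95,0,1],[0,0,0,-0.87,-0.95,0,1],[0,0,0,-0.87,-0.95,0,1]])

```text
t: 0.6
ee_pos: [0.2334, 0.3843, 0.2141]
eef_rot: [0.125, 0.992, -0.001, 0.0]
wrist_force: [0.5, -0.3, 1.1]
width: 0.092
gripper_force: 0.0
```

servo_tool(plan=[[0,0,0,-0.87,-0.95,0,1],[0,0,0,-0.87,-0.95,0,1],[0,0,0,-0.87,-0.95,0,1],[0,0,0,-0.87,-0.95,0,1],[0,0,0,-0.87,-0.95,0,1],[0,0,0,-0.87,-0.95,0,1]])

```text
t: 1.1
ee_pos: [0.3255, 0.2149, 0.2146]
eef_rot: [0.125, 0.992, -0.001, 0.0]
wrist_force: [-1.0, 0.2, 0.6]
width: 0.0922
gripper_force: 0.0
```

servo_tool(plan=[[0,0,0,-0.87,-0.95,0,1],[0,0,0,-0.87,-0.95,0,1],[0,0,0,-0.87,-0.95,0,1],[0,0,0,-0.87,-0.95,0,1],[0,0,0,-0.87,-0.95,0,1],[0,0,0,-0.87,-0.95,0,1]])

```text
t: 1.6
ee_pos: [0.4174, 0.0451, 0.2145]
eef_rot: [0.125, 0.992, -0.0, 0.0]
wrist_force: [-0.6, 0.6, -0.4]
width: 0.0919
gripper_force: 0.0
```

servo_tool(plan=[[0,0,0,-0.87,-0.95,0,1],[0,0,0,-0.87,-0.95,0,1],[0,0,0,-0.87,-0.95,0,1],[0,0,0,-0.87,-0.95,0,1],[0,0,0,-0.87,-0.95,0,1],[0,0,0,-0.87,-0.95,0,1],[0,0,0,-0.87,-0.95,0,1]])

```text
t: 2.18
ee_pos: [0.5079, -0.1212, 0.2139]
eef_rot: [0.123, 0.992, 0.001, -0.001]
wrist_force: [-0.8, 0.7, 1.0]
width: 0.092
gripper_force: 0.0
```

servo_tool(plan=[[0,0,0.3,0,0,0,1],[0,0,0.3,0,0,0,1],[0,0,0.3,0,0,0,1],[0,0,0.3,0,0,0,1],[0,0,0.3,0,0,0,1],[0,0,0.3,0,0,0,1],[0,0,0.3,0,0,0,1],[0,0,0.3,0,0,0,1],[0,0,0.3,0,0,0,1],[0,0,0.3,0,0,0,1],[0,0,0.3,0,0,0,1],[0,0,0.3,0,0,0,1],[0,0,0.3,0,0,0,1],[0,0,0.3,0,0,0,1],[0,0,0.3,0,0,0,1],[0,0,0.3,0,0,0,1],[0,0,0.3,0,0,0,1]])

```text
t: 3.6
ee_pos: [0.5073, -0.1201, 0.2146]
eef_rot: [0.874, 0.486, 0.0, -0.0]
wrist_force: [-0.2, 0.1, 0.7]
width: 0.0918
gripper_force: 0.0
```

servo_tool(plan=[[0,0,0.004,0,0,0.2,1],[0,0,0.004,0,0,0.4,1],[0,0,0.004,0,0,0.6,1],[0,0,0.004,0,0,0.8,1],[0,0,0.004,0,0,0.9,1],[0,0,0.004,0,0,0.9,1]])

```text
t: 4.1
ee_pos: [0.5042, -0.1196, 0.0754]
eef_rot: [0.88, 0.475, -0.002, -0.004]
wrist_force: [0.1, 0.6, -0.4]
width: 0.092
gripper_force: 0.0
```

servo_tool(plan=[[0,0,0,0,0,0.15,1],[0,0,0,0,0,0.25,1],[0,0,0,0,0,0.33,1],[0,0,0,0,0,0.37,1],[0,0,0,0,0,0.37,1],[0,0,0,0,0,0.37,1]])

```text
t: 4.6
ee_pos: [0.5081, -0.1223, 0.0249]
eef_rot: [0.881, 0.473, 0.0, 0.0]
wrist_force: [0.3, 0.5, 0.1]
width: 0.0917
gripper_force: 0.0
```

servo_tool(plan=[[0,0,0,0.04,0,0,1],[0,0,0,0.08,0,0,1],[0,0,0,0.11,0,0,1],[0,0,0,0.14,0,0,1],[0,0,0,0.14,0,0,1],[0,0,0,0.14,0,0,1]])

```text
t: 5.1
ee_pos: [0.5194, -0.1044, 0.0242]
eef_rot: [0.881, 0.473, 0.0, 0.0]
wrist_force: [-0.4, -0.4, -0.7]
width: 0.0916
gripper_force: 0.0
```

servo_tool(plan=[[0,0,0,0.01,0,0,1],[0,0,0,0.02,0,0,1],[0,0,0,0.03,0,0,1]])

```text
t: 5.35
ee_pos: [0.5216, -0.101, 0.0241]
eef_rot: [0.881, 0.473, -0.0, -0.0]
wrist_force: [1.0, 0.7, 0.7]
width: 0.0921
gripper_force: 0.0
```

servo_tool(plan=[[0,0,0,0.01,0,0,1],[0,0,0,0.02,0,0,1],[0,0,0,0.03,0,0,1]])

```text
t: 5.6
ee_pos: [0.5242, -0.0971, 0.0241]
eef_rot: [0.881, 0.473, 0.0, 0.0]
wrist_force: [-0.8, 0.0, -0.0]
width: 0.0921
gripper_force: 0.0
```

servo_tool(plan=[[0,0,0,0.01,0,0,1],[0,0,0,0.02,0,0,1],[0,0,0,0.03,0,0,1]])

```text
t: 5.85
ee_pos: [0.5267, -0.0933, 0.0241]
eef_rot: [0.881, 0.473, -0.0, 0.0]
wrist_force: [0.3, -0.4, -0.5]
width: 0.0918
gripper_force: 0.0
```

servo_tool(plan=[[0,0,0,0.01,0,0,1],[0,0,0,0.02,0,0,1],[0,0,0,0.03,0,0,1]])

```text
t: 6.1
ee_pos: [0.5285, -0.0905, 0.0241]
eef_rot: [0.881, 0.474, -0.001, 0.0]
wrist_force: [-5.0, -6.1, 1.0]
width: 0.0918
gripper_force: 3.6
```

servo_tool(plan=[[0,0,0,0.01,0,0,1],[0,0,0,0.02,0,0,1],[0,0,0,0.03,0,0,1]])

```text
t: 6.35
ee_pos: [0.5309, -0.0871, 0.0241]
eef_rot: [0.881, 0.473, -0.001, 0.001]
wrist_force: [-4.0, -5.8, 0.9]
width: 0.0917
gripper_force: 3.4
```

Run:
```python
import numpy as np
for k in range(1,21):
    a=np.radians(1.5*k);c,s=np.cos(a),np.sin(a); print([0,0,round(1.5*k/360,4),round((50*(1-c)+90*s)/150,3),round((90*(1-c)-50*s)/150,3),0,1],end=", ")
```

```text
[0, 0, 0.0042, np.float64(0.016), np.float64(-0.009), 0, 1], [0, 0, 0.0083, np.float64(0.032), np.float64(-0.017), 0, 1], [0, 0, 0.0125, np.float64(0.048), np.float64(-0.024), 0, 1], [0, 0, 0.0167, np.float64(0.065), np.float64(-0.032), 0, 1], [0, 0, 0.0208, np.float64(0.081), np.float64(-0.038), 0, 1], [0, 0, 0.025, np.float64(0.098), np.float64(-0.045), 0, 1], [0, 0, 0.0292, np.float64(0.115), np.float64(-0.051), 0, 1], [0, 0, 0.0333, np.float64(0.132), np.float64(-0.056), 0, 1], [0, 0, 0.0375, np.float64(0.149), np.float64(-0.061), 0, 1], [0, 0, 0.0417, np.float64(0.167), np.float64(-0.066), 0, 1], [0, 0, 0.0458, np.float64(0.184), np.float64(-0.07), 0, 1], [0, 0, 0.05, np.float64(0.202), np.float64(-0.074), 0, 1], [0, 0, 0.0542, np.float64(0.219), np.float64(-0.077), 0, 1], [0, 0, 0.0583, np.float64(0.237), np.float64(-0.08), 0, 1], [0, 0, 0.0625, np.float64(0.255), np.float64(-0.082), 0, 1], [0, 0, 0.0667, np.float64(0.273), np.float64(-0.084), 0, 1], [0, 0, 0.0708, np.float64(0.291), np.float64(-0.085), 0, 1], [0, 0, 0.075, np.float64(0.309), np.float64(-0.086), 0, 1], [0, 0, 0.0792, np.float64(0.327), np.float64(-0.086), 0, 1], [0, 0, 0.0833, np.float64(0.345), np.float64(-0.086), 0, 1],
```

servo_tool(plan=[[0,0,0.004,0.016,-0.009,0,1],[0,0,0.008,0.032,-0.017,0,1],[0,0,0.0125,0.048,-0.024,0,1],[0,0,0.0165,0.065,-0.032,0,1],[0,0,0.021,0.081,-0.038,0,1],[0,0,0.025,0.098,-0.045,0,1],[0,0,0.029,0.115,-0.051,0,1],[0,0,0.0335,0.132,-0.056,0,1],[0,0,0.0375,0.149,-0.061,0,1],[0,0,0.0415,0.167,-0.066,0,1]])

```text
t: 7.18
ee_pos: [0.5357, -0.0604, 0.024]
eef_rot: [0.935, 0.355, -0.002, 0.0]
wrist_force: [-6.6, -5.0, 4.6]
width: 0.0922
gripper_force: 4.1
```

```bash
cat >> h.py <<'E'
def report(tag):
    s=read_state(); r=s["eef_rot"]; p=s["ee_pos"]*1000
    hd=2*np.degrees(np.arctan2(r[1],r[0])); a=np.radians(12); R=np.array([[np.cos(a),np.sin(a)],[-np.sin(a),np.cos(a)]])
    o=np.array([697.5,-122.5])
    print("t",round(s["t"],2),"tool: heading-fence",round(hd-12,2),"fence xy",(R@p[:2]-o).round(1),"z",p[2].round(1),"F",s["wrist_force"].round(1))
    c=camera("top"); cv2.imwrite(f"pics/{tag}.png",c["pixels"])
    for n in("top","scene"):
        c=c if n=="top" else camera(n)
        for b in block(c):
            f=R@b[0]-o
            if f[0]>-210 and abs(f[1])<120: print(n,"block fence xy",f.round(1),"yaw",round(b[3]-12,2),"size",round(b[1],1),round(b[2],1))
E
python3 -c "
from h import *
report('a1')"
```

```text
t 7.18 tool: heading-fence 29.54 fence xy [-186.1  -48. ] z 24.0 F [-6.6 -5.   4.6]
scene block fence xy [-143.2  -22.5] yaw 28.85 size 73.1 123.3
```

servo_tool(plan=[[0,0,0.004,0.016,-0.009,0,1],[0,0,0.008,0.032,-0.017,0,1],[0,0,0.0125,0.048,-0.024,0,1],[0,0,0.0165,0.065,-0.032,0,1],[0,0,0.021,0.081,-0.038,0,1],[0,0,0.025,0.098,-0.045,0,1],[0,0,0.029,0.115,-0.051,0,1],[0,0,0.0335,0.132,-0.056,0,1],[0,0,0.0375,0.149,-0.061,0,1],[0,0,0.0415,0.167,-0.066,0,1],[0,0,0.046,0.184,-0.07,0,1],[0,0,0.05,0.202,-0.074,0,1],[0,0,0.054,0.219,-0.077,0,1],[0,0,0.058,0.237,-0.08,0,1],[0,0,0.0625,0.255,-0.082,0,1],[0,0,0.0665,0.273,-0.084,0,1],[0,0,0.071,0.291,-0.085,0,1],[0,0,0.075,0.309,-0.086,0,1],[0,0,0.079,0.327,-0.086,0,1],[0,0,0.081,0.336,-0.086,0,1]])

```text
t: 8.95
ee_pos: [0.5632, -0.0164, 0.0239]
eef_rot: [0.994, 0.108, -0.004, -0.0]
wrist_force: [-14.1, -2.5, 12.0]
width: 0.0919
gripper_force: 6.9
```

```bash
python3 -c "
from h import *
report('a2')"
```

```text
t 8.95 tool: heading-fence 0.41 fence xy [-150.   -10.6] z 23.9 F [-14.1  -2.5  12. ]
scene block fence xy [-99.7 -10.1] yaw 0.07 size 73.1 124.1
```

View pics/a2.png

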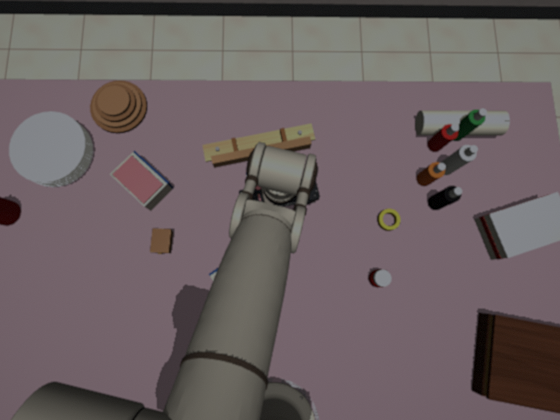

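servo_tool(plan=[[0,0,0,-0.02,0,0,1],[0,0,0.001,-0.05,0,0,1],[0,0,0.001,-0.05,0,0,1],[0,0,0.001,-0.05,0,0,1]])

```text
t: 9.38
ee_pos: [0.559, -0.0181, 0.0241]
eef_rot: [0.995, 0.105, 0.0, -0.0]
wrist_force: [0.1, 0.4, 0.1]
width: 0.092
gripper_force: 0.0
```

```bash
python3 -c "
from h import *
report('a3')"
```

```text
t 9.38 tool: heading-fence 0.0 fence xy [-154.5  -11.4] z 24.1 F [0.1 0.4 0.1]
scene block fence xy [-99.6  -9.5] yaw 0.06 size 72.7 123.4
```

servo_tool(plan=[[0,0,0,0.02,0,0,1],[0,0,0,0.035,0,0,1],[0,0,0,0.055,0,0,1],[0,0,0,0.075,0,0,1],[0,0,0,0.095,0,0,1],[0,0,0,0.115,0,0,1],[0,0,0,0.135,0,0,1],[0,0,0,0.155,0,0,1],[0,0,0,0.175,0,0,1],[0,0,0,0.195,0,0,1],[0,0,0,0.215,0,0,1],[0,0,0,0.235,0,0,1],[0,0,0,0.255,0,0,1],[0,0,0,0.275,0,0,1],[0,0,0,0.295,0,0,1],[0,0,0,0.31,0,0,1],[0,0,0,0.32,0,0,1],[0,0,0,0.32,0,0,1]])

```text
t: 10.98
ee_pos: [0.6038, -0.0084, 0.024]
eef_rot: [0.994, 0.105, -0.003, -0.0]
wrist_force: [-10.7, -2.1, 8.8]
width: 0.092
gripper_force: 5.5
```

```bash
python3 -c "
from h import *
report('a4')
c=camera('scene'); cv2.imwrite('pics/s4.png',cv2.resize(cv2.convertScaleAbs(c['pixels'],alpha=1.5)[120:300,210:410],None,fx=3,fy=3,interpolation=2))"
```

```text
t 10.98 tool: heading-fence 0.06 fence xy [-108.7  -11.3] z 24.0 F [-10.7  -2.1   8.8]
scene block fence xy [-58.7  -9.5] yaw 0.35 size 72.7 123.3
```

View pics/s4.png

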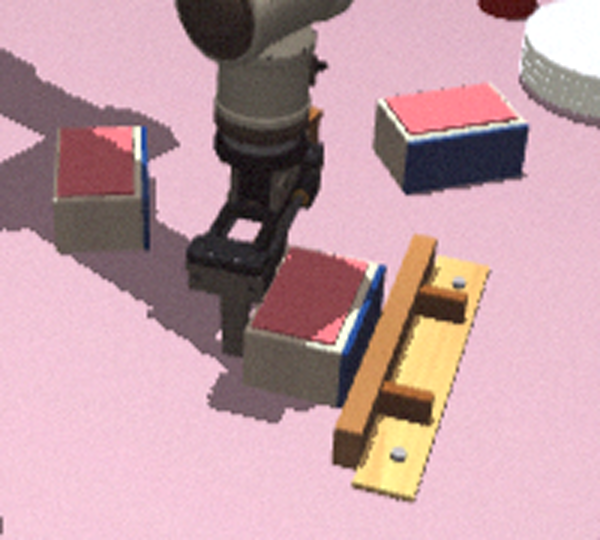

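The block is square to the fence in the crop, with a gap of about 13 mm (crop px (365,330)). Next I close in slowly.

servo_tool(plan=[[0,0,0,0.01,0,0,1],[0,0,0,0.02,0,0,1],[0,0,0,0.03,0,0,1],[0,0,0,0.04,0,0,1],[0,0,0,0.05,0,0,1],[0,0,0,0.06,0,0,1]])

```text
t: 11.63
ee_pos: [0.6114, -0.0067, 0.024]
eef_rot: [0.994, 0.105, -0.005, -0.0]
wrist_force: [-18.9, -4.8, 16.4]
width: 0.0919
gripper_force: 10.1
```

```bash
python3 -c "
from h import *
report('a5')"
```

```text
t 11.63 tool: heading-fence 0.07 fence xy [-100.9  -11.2] z 24.0 F [-18.9  -4.8  16.4]
scene block fence xy [-51.   -9.9] yaw 0.08 size 73.2 123.3
```

servo_tool(plan=[[0,0,0,-0.02,0,0,1],[0,0,0,-0.03,0,0,1],[0,0,0,-0.03,0,0,1]])

```text
t: 11.98
ee_pos: [0.6105, -0.0071, 0.0241]
eef_rot: [0.995, 0.105, 0.0, 0.0]
wrist_force: [1.1, -0.2, -0.1]
width: 0.0919
gripper_force: 0.0
```

servo_tool(plan=[[0,0,0,0.01,0,0,1],[0,0,0,0.02,0,0,1],[0,0,0,0.03,0,0,1],[0,0,0,0.035,0,0,1],[0,0,0,0.04,0,0,1],[0,0,0,0.045,0,0,1]])

```text
t: 12.48
ee_pos: [0.6113, -0.0068, 0.0241]
eef_rot: [0.994, 0.105, -0.007, 0.0]
wrist_force: [-26.8, -4.8, 20.6]
width: 0.092
gripper_force: 14.1
```

servo_tool(plan=[[0,0,0,0.005,0,0,1],[0,0,0,0.01,0,0,1]])

```text
t: 12.65
ee_pos: [0.6113, -0.0069, 0.0241]
eef_rot: [0.994, 0.105, -0.009, 0.0]
wrist_force: [-33.0, -6.4, 26.5]
width: 0.092
gripper_force: 17.3
```

servo_tool(plan=[[0,0,0,0.005,0,0,1],[0,0,0,0.01,0,0,1]])

```text
t: 12.82
ee_pos: [0.6112, -0.0068, 0.0241]
eef_rot: [0.994, 0.105, -0.011, 0.0]
wrist_force: [-39.2, -7.0, 31.7]
width: 0.0922
gripper_force: 20.5
```

servo_tool(plan=[[0,0,0,-0.03,0,0,1],[0,0,0,-0.08,0,0,1],[0,0,0,-0.13,0,0,1],[0,0,0,-0.13,0,0,1]])

```text
t: 13.15
ee_pos: [0.6, -0.0092, 0.0238]
eef_rot: [0.995, 0.105, -0.0, -0.0]
wrist_force: [-0.0, -0.4, 0.4]
width: 0.0917
gripper_force: 0.0
```

```bash
python3 -c "
from h import *
report('a6')
c=camera('scene'); np.savez('s6.npz',**c); cv2.imwrite('pics/s6.png',cv2.resize(cv2.convertScaleAbs(c['pixels'],alpha=1.6)[190:290,280:400],None,fx=6,fy=6,interpolation=2))"
```

```text
t 13.15 tool: heading-fence 0.01 fence xy [-112.6  -11.3] z 23.8 F [-0.  -0.4  0.4]
scene block fence xy [-50.4  -9.9] yaw 0.32 size 72.2 123.5
```

View pics/s6.png

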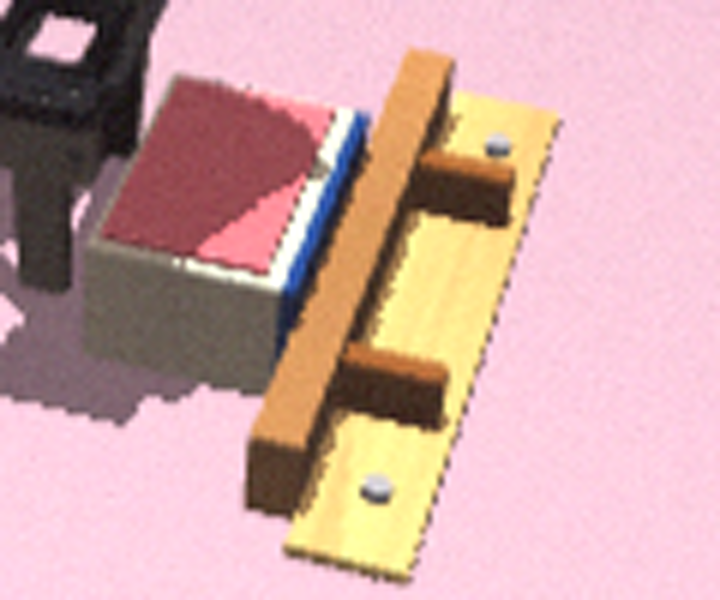

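servo_tool(plan=[[0,0,0,-0.2,0,0,1],[0,0,0,-0.3,0,-0.1,1],[0,0,0,-0.3,0,-0.4,1],[0,0,0,-0.3,0,-1,1],[0,0,0,-0.3,0,-1,1],[0,0,0,-0.5,0.3,-1,1],[0,0,0,-0.7,0.6,-1,1],[0,0,0,-1,1,-1,1],[0,0,0,-1,1,-1,1],[0,0,0,-1,1,-1,1]])

```text
t: 14.13
ee_pos: [0.4842, -0.1911, 0.1748]
eef_rot: [0.995, 0.103, 0.0, 0.001]
wrist_force: [0.4, -0.1, 0.4]
width: 0.0917
gripper_force: 0.0
```

servo_tool(plan=[[0,0,0,-0.2,0.3,0,1],[0,0,0,-0.2,0.6,0,1],[0,0,0,-0.2,1,0,1],[0,0,0,-0.2,1,0,1],[0,0,0,-0.2,1,0,1]])

```text
t: 14.55
ee_pos: [0.4875, -0.346, 0.1741]
eef_rot: [0.995, 0.102, 0.0, 0.002]
wrist_force: [-0.1, -0.4, -0.8]
width: 0.0919
gripper_force: 0.0
```

```bash
python3 -c "
from h import *
report('a7')
c=camera('top'); np.savez('t7.npz',**c); cv2.imwrite('pics/t7.png',cv2.resize(cv2.convertScaleAbs(c['pixels'],alpha=1.6)[115:215,200:330],None,fx=6,fy=6,interpolation=2))"
```

```text
t 14.55 tool: heading-fence -0.24 fence xy [-292.6 -317.3] z 174.1 F [-0.1 -0.4 -0.8]
top block fence xy [-51.1  -6.8] yaw -0.16 size 70.7 116.2
scene block fence xy [-50.5  -9.9] yaw 0.08 size 72.2 122.4
```

View pics/t7.png

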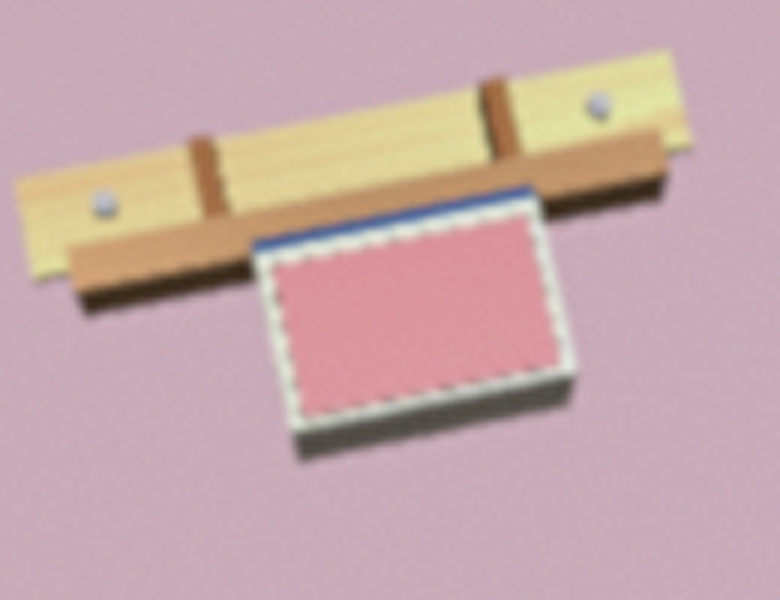

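Run:
```python
from h import *
a=np.radians(12); R=np.array([[np.cos(a),np.sin(a)],[-np.sin(a),np.cos(a)]]); o=np.array([697.5,-122.5])
for n in("t7","s6"):
    c=dict(np.load(n+".npz")); P=pts(c); im=c["pixels"].astype(int); hsv=cv2.cvtColor(c["pixels"],cv2.COLOR_BGR2HSV)
    F=(P[...,:2]*1000)@R.T-o; reg=(F[...,0]>-130)&(F[...,0]<40)&(abs(F[...,1])<100)
    m=reg&(hsv[...,0]>100)&(hsv[...,0]<130)&(hsv[...,1]>90)&(P[...,2]>.052)
    f=1000*cast(c,np.argwhere(m)[:,::-1],.06)@R.T-o
    b=np.round(f[:,1]/6); e=np.array([[k*6,f[b==k,0].max(),f[b==k,0].min()] for k in np.unique(b)])[2:-2]
    print(n,"blue front edge fx: fit",np.polyfit(e[:,0],e[:,1],1).round(3),"width",(e[:,1]-e[:,2]).mean().round(1),"fy",f[:,1].min().round(),f[:,1].max().round())
    # whole top by height: back edge
    m=reg&(P[...,2]>.055); f=1000*cast(c,np.argwhere(m)[:,::-1],.06)@R.T-o; print("  tall region fx pct",np.percentile(f[:,0],[.5,2,98,99.5]).round(1))
    # fence top where block is not
    m=reg&(abs(F[...,1])>80)&(P[...,2]>.03)&(P[...,2]<.05)&(hsv[...,2]>80); f=1000*cast(c,np.argwhere(m)[:,::-1],.04)@R.T-o; print("  fence top fx",np.percentile(f[:,0],[2,98]).round(1))
```

```text
t7 blue front edge fx: fit [ 0.004 -3.42 ] width 0.6 fy -67.0 51.0
  tall region fx pct [-90.6 -89.1  -1.6  -0. ]
  fence top fx [-0.9 22.2]
s6 blue front edge fx: fit [-0.003 -0.764] width 4.7 fy -80.0 53.0
  tall region fx pct [-346.2 -333.7   -7.8   -2. ]
  fence top fx [-0.6 20.1]
```

The top view shows the block top spanning -90 to 0 mm from the fence face, with yaw within 0.3°. The pink panel is simply set back from the blue side, so the block is flush and the arm is clear.

```bash
python3 -c "
from station import *
print(job_done())"
```

```text
the job is handed in; nothing more can be done
None
```

The right-hand block has been turned about 45° and pushed home; its blue side measures flush with the fence (square within about 0.3°). The job was handed in after about 15 s of robot time, with the arm clear and the other objects not approached.

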